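# Release the ratchet shelf stop and push its jaw back

## Robot

A 7-joint arm with a two-finger parallel gripper is mounted at the origin on the work surface. World frame = base frame: x ahead of the robot, y to its left, z up, the work surface at z = 0. Lengths are in m, angles in rad, forces in N, time in s.
With the tool pointing down it reaches from about 0.425 to 0.925 m from the base axis. Payload 6.8 kg.
Tool frame: the origin (TCP) lies on the centre line of the jaws, within the pads' length; the fingertips stand 14 mm ahead of it and the grasp point (between the pads) lies 5 mm behind it (r.nose_length is the distance from the TCP to the fingertips, in m); z points along the fingers, y is the direction in which the jaws open and shut (so a half turn about z gives the same grasp; the last joint's range is limited). The gripper opens to 85 mm and grips with 20 to 120 N. Pads are 22 mm wide; open, the fingers measure 114 mm over their backs; the gripper's body (76 mm by 85 mm) begins 54 mm behind the grasp point. The pads swing forward as they close: fully open they stand 13 mm farther back than shut.
Start: joints at [-1.423, 0.477, 0.022, 1.555, -0.011, 1.109, -0.083], TCP at [0.171, 0.653, 0.245] pointing down, gripper open.
Joint ranges: [-2.96, 2.96], [-0.34, 2.1], [-1.41, 1.46], [0.24, 2.44], [-1.37, 4.51], [0.17, 1.92], [-2.96, 2.96]. Speed limits (rad/s): [2.39, 2.39, 3.14, 3.14, 3.14, 3.14, 3.14].

## Interface

Orientations are given as a rotation vector (axis times angle).
In Python, from bench import r, imaging, look_for, outline_of gives the robot as it stands. The module is installed in compiled form; this text tells all that it offers.
- The arm moves only by the tool carry_out, never from a script. Its arguments are lists of equal length, an entry for each row: "offset": the shift along the tool's x, y, z as a fraction of full scale, a list of three; "turn": the turn, a rotation vector about the tool's x, y, z as a fraction of full scale, a list of three. A call has 1 to 8 rows; each row is the pose to reach, as a shift and turn from the pose commanded when the call began, along the tool's axes at that moment; what a row does not reach only later rows make up. Full scale, the value 1, is 0.5 m for a shift and 1.5 rad for a turn. A row lasts 1/10 s, in which the tool goes at most 50 mm and 8.59 degrees, less where a joint would pass 70% of its speed; a pose out of reach is approached as far as the arm can. A call with a number of a shift or a turn outside -1 to 1 is refused whole. A call with a gripper value outside its range is refused whole. "hand" is the closure, from 0 (fully open) to 1 (shut), set as the call begins (left out, the last holds). The fingers move at their own pace and stop on an object; "force" is the grip in N (left out, the last holds). Time passes only in rows, so rows that repeat a pose let the fingers close. It gives the time, the measured TCP pose, the force and the opening at its end, in the units of the state.
- r.get_obs(): the state, without advancing time (a new reading comes with each control period).
- imaging.grab_frame(name): name is "scene" or "top" or "wrist"; returns a dict with "pixels" (400x640x3 uint8, red, green, blue), "fx", "fy", "cx", "cy" (pixels), "k1" (the pictures are not rectified: a ray, as slopes to the right and down, at radius r is drawn at 1 + k1 r^2 times it, then the intrinsics apply), "R" (3x3) and "t" (3): a world point X has camera coordinates R X + t. Camera axes: x right, y down, z forward; pixel columns grow to the right and rows downward; lengths in m; the calibration is good to about 2 mm. A picture is of the moment at which its call begins. There is no depth.
- r.hand_in(): hands the job in, once; it reports no verdict.
Trained networks look in the newest picture that a camera, given by its name, has taken for a name from the list of things; names that differ only in an ending like _2 or _b are one class to them, and where a whole thing is asked for, a point or a joint stands for the part that bears it (a point fixed in the world has none). Each returns a list of dicts, best first, with "score" (0 to 1); they miss things now and then, are a little off and sometimes report something else, mostly with a low value. They report only what shows in the picture. A call takes as long as a camera call.
- look_for(query, camera): "xyz" ([x, y, z] in m, in the coordinates of the camera as it stood for that picture, good to about 4 mm: the middle of the surface that is visible of it).
- outline_of(query, camera): "region" (400x640 bool, what is visible of it).
The state is a dict: "clock": time; "joints": joint angles; "qvel": joint speeds; "tau": joint torques, N m; "tcp_pos": TCP position; "orientation": TCP orientation; "contact_force": force on the tool from outside, world axes, zero at the start; "moment": the same for the moment, N m; "grip_width": finger opening in m.
Only numpy, scipy, OpenCV 4.12 (cv2) and the standard library are available. Lean on these libraries where they do the work, as an engineer would, in place of code of your own. Each camera call takes 0.05 s, during which the arm holds its last target. There are 200 camera calls.

## Task

Free the bamboo box on top of the fridge: press the red release pad of the ratchet shelf stop fully down with the fingertips (it stays down), then push the orange sliding jaw back along its bar, away from the box, until it comes up against the blue stop collar, and move clear. Only press and push, gently and with nothing gripped: leave the bamboo box where it sits and do not disturb the jar, shaker, dish or spoons.

Things in the scene. Friction and masses are not known exactly. Their poses are not given: they have to be found in the camera images.
- shelf_stop: the fixed part of the shelf stop: toothed steel bar, 16 mm wide, 28 mm high, 430 mm long along y, fixed to the fridge top, with a black fixed jaw (60 mm high, 12 mm thick) at y = 143 to 155 mm and a black end block at y = -272 mm. Origin under the bar's centre line; axes parallel to jaw.
- jaw: orange sliding jaw. Origin on the bar's centre line at fridge-top height; x across the bar (box on the +x side), +y along the bar to the box, z up. Upright push plate y 10 to 20 mm, x -30 to 30 mm, top at z = 96 mm (below 48 mm it widens to x = 100, before the box's end); carriage 46 mm wide, 30 high, runs to y = -90 mm. Once released slides to -y against 2 N plus 6 N per m/s and stays put
- jaw_face (a point): point on the +y face of the jaw's push plate, above the bar, 70 mm above the fridge top (26 mm below the plate's top edge, 20 mm above the box's top): push here towards the jaw's -y. 120 mm of free space over the bar on this side. Axes as jaw. Fingers must not load jaw and release with more than 40 N in all.
- jaw_heel (a point): centre of the -y end of the jaw's carriage, 17 mm above the fridge top; this end meets the collar. Axes as jaw.
- collar_face (a point): centre of the face of the blue stop collar that the jaw's heel meets, 17 mm above the fridge top. The collar is a block 46 mm across the bar, 16 mm along it and 34 mm high, fixed on the bar, 97 to 147 mm from the jaw's heel at the start. Axes parallel to jaw.
- release_pad (a point): centre of the top of the red release pad (30 x 30 mm, about 50 mm above the fridge top when up), on the jaw's carriage, 71 mm to the -y side of the jaw's origin. Press it straight down: its centre sinks 10 mm and drifts 6 mm towards the jaw's -y. Axes follow the pad.
- rocker (a joint): angle of the release rocker in rad: 0 = up, the ratchet holds the jaw (1.5 mm of play); 0.22 = fully down, jaw free (the pawl leaves the teeth at about 0.14). Takes about 2 to 3 N at the pad; stays where it is left.
- bamboo_box: loose bamboo box with a sliding lid, 80 mm (x) by 120 mm (y) by 50 mm high, 0.4 kg or so; origin at the centre of its underside. Stands beside the bar, between the sliding jaw and the black fixed jaw (60 mm high), with 1.5 mm to spare at each end. Leave it alone.
- jar: loose glass jar with a toggle-clamp lid, 80 mm in diameter, 116 mm high; origin at the centre of its underside. Bystander beyond the bar.
- shaker: empty steel shaker, open at the top, 80 mm across the rim, 115 mm high; origin at the centre of its underside. Bystander beyond the bar (jar and shaker may swap places).
- dish: black ceramic dish, 100 mm in diameter, 28 mm high; origin at the centre of its underside. Bystander on the robot's side of the bar.
- spoons: three yellow plastic measuring spoons on a steel ring, lying flat, about 110 mm long, 95 mm wide and 12 mm high, origin about its middle on the underside. Bystander on the robot's side of the bar.

How it is judged:
On the way, in this order (a step that is already met when the one before it is completed fails the run):
1. the release pad is pressed down while the jaw is still at the box (value of joint rocker above 0.17 rad and distance of jaw_heel from where it was at the start of the episode below 0.015 m), for 0.1 s.
2. the jaw is pushed back to the blue collar (distance between jaw_heel and collar_face below 0.005 m), for 0.2 s.
At the end, for the whole second after the job is handed in: The jaw rests with its heel within 5 mm of the blue collar; the bamboo box is within 15 mm and the jar, shaker, dish and spoons within 20 mm of where they started, box, jar and shaker upright (distance between jaw_heel and collar_face below 0.005 m and linear speed of jaw below 0.01 m/s and distance of bamboo_box from where it was at the start of the episode below 0.015 m and angle between each of bamboo_box, jar, shaker's own z axis and vertical below 0.1 rad and distance of each of jar, shaker, dish, spoons from where it was at the start of the episode below 0.02 m); the robot touches nothing.
It fails at once if the bamboo box is lifted, tipped or shoved more than 15 mm (distance of bamboo_box from where it was at the start of the episode above 0.015 m or angle between bamboo_box's own z axis and vertical above 0.15 rad).
It fails at once if the jaw is gripped or forced (more than 40 N from the fingers) (contact force between the fingers and jaw above 40 N).
It fails at once if a bystander is moved more than 20 mm (distance of any of jar, shaker, dish, spoons from where it was at the start of the episode above 0.02 m).
It also fails if it takes over 64 s, if anything falls off the work surface, if the arm or the gripper's body presses on something with over 40 N, if the wrist force passes 120 N, or if a joint passes its speed limit or range.

## Working session

There is one attempt and no reset: what is moved stays moved. The work goes in short steps, Python scripts to look and compute and a tool call to move; the robot and the scene stay as the last step left them, time stands still between calls to the robot, and variables do not carry over. Pictures are saved under pics/ and viewed, about 8 in all and at most 12, crops included, and the job is handed in when it is done.

Besides the shell and the picture viewer there is one more tool, called after "Emit:" as name(argument=value, ...) on one line, values as JSON. carry_out: Moves the arm, as the interface text tells. Shift numbers are shares of 0.5 m and turn numbers shares of 1.5 rad, none past 1 either way. Its arguments: {"type":"object","properties":{"offset":{"type":"array","items":{"type":"array","items":{"type":"number","minimum":-1,"maximum":1}}},"turn":{"type":"array","items":{"type":"array","items":{"type":"number","minimum":-1,"maximum":1}}},"hand":{"type":"number"},"force":{"type":"number"}},"required":["offset","turn"]}

```bash
mkdir -p pics; cat > h.py <<'E'
import numpy as np, cv2
from bench import r, imaging, look_for, outline_of
from scipy.spatial.transform import Rotation as Ro
def w(f,p): return f["R"].T@(np.array(p)-f["t"])
def proj(f,X):
    c=f["R"]@np.array(X)+f["t"]; s=c[:2]/c[2]; s=s*(1+f["k1"]*(s@s)); return np.array([f["fx"]*s[0]+f["cx"],f["fy"]*s[1]+f["cy"]])
def ray(f,u,v,z):
    d=np.array([(u-f["cx"])/f["fx"],(v-f["cy"])/f["fy"]]); s=d.copy()
    for _ in range(20): s=d/(1+f["k1"]*(s@s))
    D=f["R"].T@np.array([s[0],s[1],1]); C=-f["R"].T@f["t"]; return C+D*(z-C[2])/D[2]
def save(f,n): cv2.imwrite("pics/"+n,np.ascontiguousarray(f["pixels"][:,:,::-1]))
E
python3 - <<'E'
from h import *
print(r.get_obs(), r.nose_length)
for c in ["scene","top"]:
    f=imaging.grab_frame(c); save(f,c+"1.png"); print(c,-f["R"].T@f["t"],f["fx"])
    for n in ["shelf_stop","jaw","jaw_face","jaw_heel","collar_face","release_pad","bamboo_box","jar","shaker","dish","spoons"]:
        print(n,[(w(f,d["xyz"]).round(3).tolist(),round(d["score"],2)) for d in look_for(n,c)[:2]])
E
```

```text
{'clock': 0.0, 'joints': array([-1.42308591,  0.47780099,  0.02233011,  1.55647828, -0.01150554,
        1.10930634, -0.08313568]), 'qvel': array([-0.00131882, -0.00031107, -0.00022074,  0.00035438, -0.00025348,
        0.00092487, -0.00039273]), 'tau': array([-4.50796433e-04, -5.96455586e+01,  1.60763439e+00, -2.81189060e+01,
        1.24753907e-02,  9.52688337e-03,  3.06580012e-05]), 'tcp_pos': array([0.17065414, 0.6524679 , 0.24431359]), 'orientation': array([-4.00730217e-01, -3.11581928e+00,  2.92445917e-03]), 'contact_force': array([ 0.21335772,  0.38864025, -0.73716255]), 'moment': array([-0.0257394 ,  0.02915593,  0.0202093 ]), 'grip_width': 0.08521846542809886} 0.014
scene [1.01030135 0.24192976 0.83691914] 505.05924995524674
shelf_stop [([0.614, 0.081, 0.032], 0.76)]
jaw [([0.622, 0.078, 0.042], 0.81), ([0.671, 0.177, 0.046], 0.65)]
jaw_face [([0.615, 0.076, 0.043], 0.61), ([0.488, -0.039, 0.004], 0.56)]
jaw_heel [([0.614, 0.077, 0.042], 0.71)]
collar_face [([0.632, -0.106, 0.031], 0.8)]
release_pad [([0.604, 0.029, 0.048], 0.56)]
bamboo_box [([0.668, 0.175, 0.046], 0.84)]
jar [([0.779, 0.217, 0.107], 0.58)]
shaker [([0.769, 0.031, 0.071], 0.79)]
dish [([0.466, 0.174, 0.011], 0.68), ([0.613, 0.074, 0.043], 0.48)]
spoons [([0.488, -0.041, 0.008], 0.62)]
top [0.5174833  0.06800201 0.97196052] 488.54314659373904
shelf_stop [([0.61, 0.084, 0.031], 0.59)]
jaw [([0.61, 0.065, 0.048], 0.6)]
jaw_face [([0.608, 0.064, 0.049], 0.88)]
jaw_heel [([0.604, 0.069, 0.048], 0.62)]
collar_face [([0.618, -0.115, 0.033], 0.79)]
release_pad []
bamboo_box [([0.655, 0.17, 0.05], 0.7)]
jar [([0.754, 0.203, 0.111], 0.89), ([0.606, 0.065, 0.049], 0.29)]
shaker [([0.792, 0.037, 0.062], 0.57), ([0.609, 0.066, 0.048], 0.48)]
dish [([0.472, 0.174, 0.022], 0.79)]
spoons [([0.479, -0.043, 0.008], 0.73)]
```

View pics/top1.png

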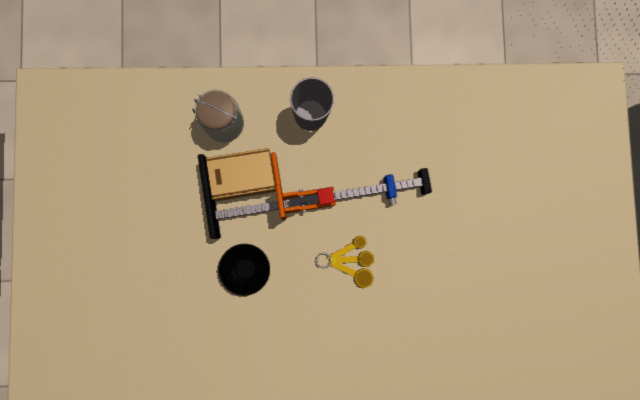

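View pics/scene1.png

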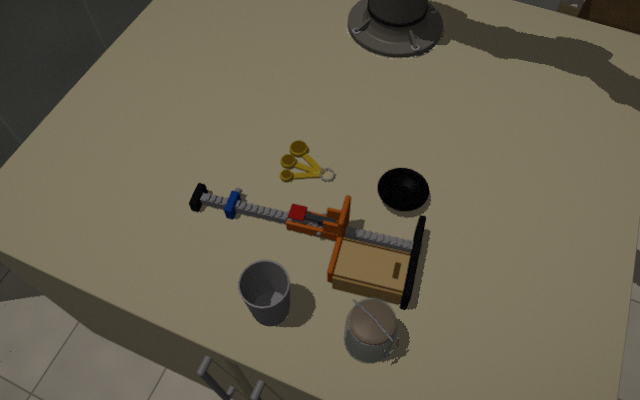

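The top view shows the red pad at about (326,196), blue collar (391,186), orange plate (280,185), box (240,175) and dish (245,270). World −y points right. The scene view agrees with this.

```bash
python3 - <<'E'
from h import *
from scipy.optimize import least_squares
F={};P={}
for c in ["scene","top"]:
    f=imaging.grab_frame(c);F[c]=f
    h=cv2.cvtColor(f["pixels"],cv2.COLOR_RGB2HSV).astype(int);H,S,V=h[...,0],h[...,1],h[...,2]
    m={"red":((H<3)|(H>176))&(S>200)&(V>120),"blue":(H>105)&(H<125)&(S>150)&(V>60),"orange":(H>=6)&(H<13)&(S>200)&(V>100)}
    for n,k in m.items():
        N,l,st,ce=cv2.connectedComponentsWithStats(k.astype(np.uint8))
        i=1+np.argmax(st[1:,4]);P[c,n]=ce[i]; print(c,n,ce[i].round(1),st[i])
    for n,z in [("red",.05),("blue",.034)]: print(n,ray(f,*P[c,n],z).round(4))
for n in ["red","blue"]:
    s=least_squares(lambda X:np.r_[proj(F["top"],X)-P["top",n],proj(F["scene"],X)-P["scene",n]],[.6,0,.05])
    print("tri",n,s.x.round(4),s.fun.round(1))
# bar teeth points, top view: bar ends near end block and fixed jaw
f=F["top"]
for p in [(418,183.5),(340,194.5),(222,214.5),(262,209)]: print(p,ray(f,*p,.028).round(4))
for n,p,z in [("plate lo",(284,216),.096),("plate hi",(274,154),.048)]: print(n,ray(f,*p,z).round(4))
print(Ro.from_rotvec(r.get_obs()["orientation"]).as_matrix().round(3))
a=f["pixels"][140:250,190:440,::-1]; cv2.imwrite("pics/crop.png",cv2.resize(a,None,fx=3.2,fy=3.2,interpolation=cv2.INTER_CUBIC))
E
```

```text
Traceback (most recent call last):
ValueError: attempt to get argmax of an empty sequence
```

```bash
python3 - <<'E'
from h import *
from scipy.optimize import least_squares
F={};P={}
for c,b in [("scene",(232,205)),("top",(391,187))]:
    f=imaging.grab_frame(c);F[c]=f
    h=cv2.cvtColor(f["pixels"],cv2.COLOR_RGB2HSV).astype(int);H,S,V=h[...,0],h[...,1],h[...,2]
    print(h[b[1],b[0]])
    m={"red":((H<4)|(H>174))&(S>180)&(V>100),"blue":(H>100)&(H<130)&(S>130)&(V>40)}
    for n,k in m.items():
        N,l,st,ce=cv2.connectedComponentsWithStats(k.astype(np.uint8))
        if N<2: print(c,n,"none");continue
        i=1+np.argmax(st[1:,4]);P[c,n]=ce[i]; print(c,n,ce[i].round(1),st[i],ray(f,*ce[i],.05 if n=="red" else .034).round(4))
for n in ["red","blue"]:
  if ("top",n) in P and ("scene",n) in P:
    s=least_squares(lambda X:np.r_[proj(F["top"],X)-P["top",n],proj(F["scene"],X)-P["scene",n]],[.6,0,.05])
    print("tri",n,s.x.round(4),s.fun.round(1))
f=F["top"]
for p in [(418,183.5),(340,194.5),(222,214.5),(262,209)]: print(p,ray(f,*p,.028).round(4))
for n,p,z in [("plate lo",(284,216),.096),("plate hi",(274,154),.048)]: print(n,ray(f,*p,z).round(4))
print(Ro.from_rotvec(r.get_obs()["orientation"]).as_matrix().round(3))
a=f["pixels"][140:250,190:440,::-1]; cv2.imwrite("pics/crop.png",cv2.resize(a,None,fx=3.2,fy=3.2,interpolation=cv2.INTER_CUBIC))
E
```

```text
[109 223  79]
scene red [296.9 211.3] [289 204  17  15 184] [0.6086 0.0151 0.05  ]
scene blue [230.6 203.6] [224 191  15  28 204] [ 0.6334 -0.1105  0.034 ]
[110 201 146]
top red [325.3 195.7] [318 188  16  17 224] [0.6066 0.0144 0.05  ]
top blue [390.3 186. ] [385 175  11  24 181] [ 0.6244 -0.1135  0.034 ]
tri red [0.6069 0.0142 0.0467] [ 0. -0.  0.  0.]
tri blue [ 0.6263 -0.1167  0.019 ] [ 0.2 -0.1  0.2  0. ]
(418, 183.5) [ 0.629  -0.1696  0.028 ]
(340, 194.5) [ 0.6105 -0.0155  0.028 ]
(222, 214.5) [0.5767 0.2127 0.028 ]
(262, 209) [0.5856 0.1361 0.028 ]
plate lo [0.5672 0.0922 0.096 ]
plate hi [0.6888 0.1102 0.048 ]
[[-0.967  0.253  0.   ]
 [ 0.253  0.967  0.   ]
 [ 0.     0.    -1.   ]]
```

View pics/crop.png

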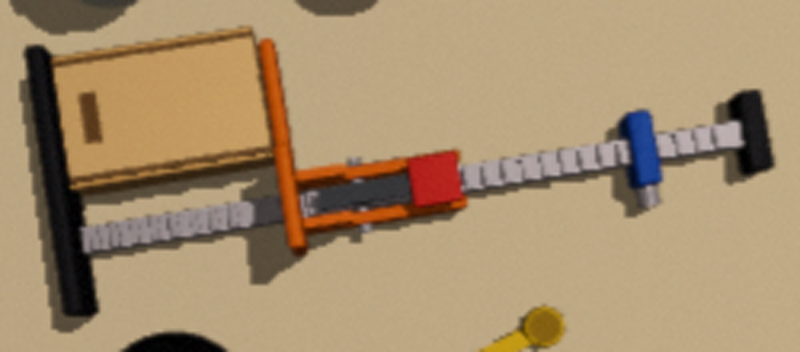

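The crop shows the bar tilted about 7.8° from world y. The pad is near (0.606, 0.0145) and the collar face is about 0.10 m beyond the heel. I'll shut the gripper, line it up with the bar and move above the pad.

Emit:
carry_out(offset=[[-0.075, -0.065, 0], [-0.15, -0.13, 0], [-0.22, -0.19, 0], [-0.29, -0.25, 0], [-0.365, -0.315, 0], [-0.44, -0.38, 0], [-0.51, -0.445, 0], [-0.583, -0.507, 0]], turn=[[0, 0, -0.04], [0, 0, -0.08], [0, 0, -0.12], [0, 0, -0.16], [0, 0, -0.2], [0, 0, -0.24], [0, 0, -0.262], [0, 0, -0.262]], hand=1, force=20)

```text
clock: 2.15
tcp_pos: [0.3894, 0.3322, 0.2457]
orientation: [-0.217, 3.134, 0.001]
contact_force: [0.5, 0.2, -0.2]
grip_width: -0.0001
```

```bash
cat > go.py <<'E'
import sys
from h import *
o=r.get_obs(); M=Ro.from_rotvec(o["orientation"]).as_matrix()
t=np.array([float(a) for a in sys.argv[1:4]])
u=np.array([-.136,.991,0]); W=np.c_[np.cross(u,[0,0,-1]),u,[0,0,-1]]
print(o["clock"],o["tcp_pos"].round(4),o["contact_force"].round(2),o["grip_width"].round(4))
print("offset",((M.T@(t-o["tcp_pos"]))/.5).round(3),"turn",(Ro.from_matrix(M.T@W).as_rotvec()/1.5).round(3))
E
python3 go.py .6065 .0145 .15
```

```text
Traceback (most recent call last):
  File "go.py", line 6, in <module>
    print(o["clock"],o["tcp_pos"].round(4),o["contact_force"].round(2),o["grip_width"].round(4))
                                                                       ^^^^^^^^^^^^^^^^^^^^^
AttributeError: 'float' object has no attribute 'round'
```

```bash
sed -i 's/o\["grip_width"\].round(4)/round(o["grip_width"],4)/' go.py; python3 go.py .6065 .0145 .15
```

```text
2.15 [0.3894 0.3322 0.2457] [ 0.5   0.23 -0.2 ] -0.0001
offset [-0.342 -0.689  0.191] turn [0.    0.    0.001]
```

Emit:
carry_out(offset=[[-0.04, -0.08, 0], [-0.083, -0.17, 0], [-0.126, -0.255, 0], [-0.17, -0.34, 0], [-0.21, -0.43, 0.02], [-0.255, -0.515, 0.06], [-0.3, -0.6, 0.12], [-0.342, -0.689, 0.17]], turn=[[0, 0, 0], [0, 0, 0], [0, 0, 0], [0, 0, 0], [0, 0, 0], [0, 0, 0], [0, 0, 0], [0, 0, 0]])

```text
clock: 2.95
tcp_pos: [0.5993, 0.0255, 0.1661]
orientation: [-0.216, 3.133, 0.001]
contact_force: [0.5, 0.8, 0.3]
grip_width: 0.0003
```

```bash
python3 go.py .6065 .0145 .09; python3 - <<'E'
from h import *
f=imaging.grab_frame("scene");a=f["pixels"][120:320,180:440,::-1]
cv2.imwrite("pics/s2.png",cv2.resize(a,None,fx=3,fy=3,interpolation=cv2.INTER_CUBIC))
f=imaging.grab_frame("wrist");save(f,"w2.png")
for p in [(.6065,.0145,.05)]: print(proj(f,p))
E
```

```text
2.95 [0.5993 0.0255 0.1661] [0.51 0.78 0.26] 0.0003
offset [-0.011 -0.024  0.152] turn [0.    0.001 0.001]
[316.14086623 206.54281476]
```

View pics/w2.png

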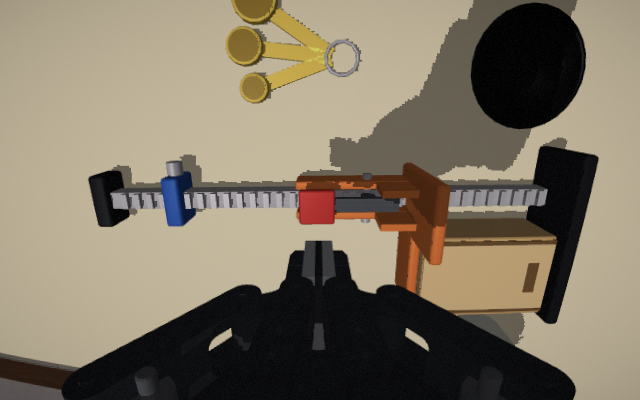

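The wrist view shows the pad centre at (317,206), and my projected estimate is (316,207), so the position agrees. The fingers are shut.

```bash
python3 go.py .6065 .0145 .08; 
```

```text
3.05 [0.5987 0.019  0.1638] [-0.63 -0.92 -0.36] -0.0
offset [-0.015 -0.01   0.168] turn [-0.003 -0.003 -0.005]
```

Emit:
carry_out(offset=[[0, 0, 0], [0, 0, 0.06], [0, 0, 0.12], [0, 0, 0.12], [0, 0, 0.12]], turn=[[0, 0, 0], [0, 0, 0], [0, 0, 0], [0, 0, 0], [0, 0, 0]])

```text
clock: 3.55
tcp_pos: [0.5982, 0.028, 0.1077]
orientation: [-0.218, 3.134, 0.001]
contact_force: [-0.3, 0.7, 0.6]
grip_width: -0.0
```

```bash
python3 go.py .6065 .0145 .07; 
```

```text
3.55 [0.5982 0.028  0.1077] [-0.34  0.68  0.57] -0.0
offset [-0.013 -0.029  0.075] turn [0.    0.    0.002]
```

Emit:
carry_out(offset=[[-0.008, -0.015, 0.01], [-0.013, -0.027, 0.03], [-0.013, -0.027, 0.05], [-0.013, -0.027, 0.06], [-0.013, -0.027, 0.06]], turn=[[0, 0, 0], [0, 0, 0], [0, 0, 0], [0, 0, 0], [0, 0, 0]])

```text
clock: 4.05
tcp_pos: [0.6057, 0.0142, 0.0757]
orientation: [0.215, -3.132, -0.0]
contact_force: [0.4, -0.4, 0.4]
grip_width: -0.0001
```

```bash
python3 go.py .6065 .0145 .055; python3 - <<'E'
from h import *
f=imaging.grab_frame("scene");a=f["pixels"][120:320,180:440,::-1]
cv2.imwrite("pics/s3.png",cv2.resize(a,None,fx=3,fy=3,interpolation=cv2.INTER_CUBIC))
print(r.get_obs()["tcp_pos"])
E
```

```text
4.05 [0.6057 0.0142 0.0757] [ 0.39 -0.4   0.45] -0.0001
offset [-0.002  0.     0.041] turn [ 0.    -0.001  0.001]
[0.60604212 0.01427236 0.07622099]
```

View pics/s3.png

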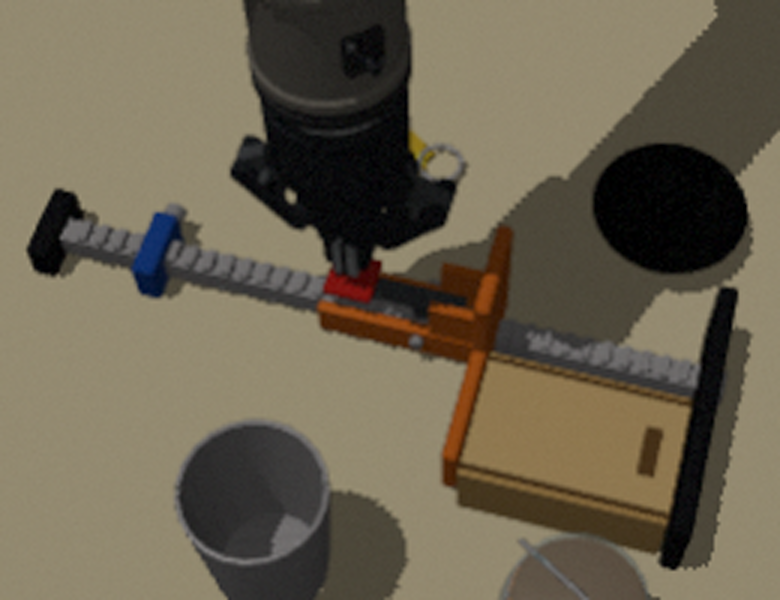

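The fingertips hang about 12 mm above the pad and centred on it, crop (350,275). I'll press in small steps and watch the force.

Emit:
carry_out(offset=[[0, 0, 0.01], [0, 0, 0.02], [0, 0, 0.026], [0, -0.002, 0.03], [0, -0.004, 0.034], [0, -0.004, 0.034]], turn=[[0, 0, 0], [0, 0, 0], [0, 0, 0], [0, 0, 0], [0, 0, 0], [0, 0, 0]])

```text
clock: 4.7
tcp_pos: [0.6067, 0.0119, 0.0597]
orientation: [0.215, -3.134, 0.0]
contact_force: [0.0, 0.3, -0.2]
grip_width: -0.0
```

Emit:
carry_out(offset=[[0, -0.002, 0.003], [0, -0.004, 0.006], [0, -0.006, 0.009], [0, -0.007, 0.012], [0, -0.007, 0.012]], turn=[[0, 0, 0], [0, 0, 0], [0, 0, 0], [0, 0, 0], [0, 0, 0]])

```text
clock: 5.2
tcp_pos: [0.6075, 0.0091, 0.0542]
orientation: [-0.216, 3.134, 0.001]
contact_force: [-1.7, 0.8, 6.0]
grip_width: 0.0001
```

Emit:
carry_out(offset=[[0, 0, 0.002], [0, 0, 0.004], [0, 0, 0.006], [0, 0, 0.006]], turn=[[0, 0, 0], [0, 0, 0], [0, 0, 0], [0, 0, 0]])

```text
clock: 5.6
tcp_pos: [0.6079, 0.0089, 0.0529]
orientation: [-0.215, 3.133, 0.001]
contact_force: [-6.8, 0.9, 20.0]
grip_width: -0.0002
```

20 N with little further motion means the pad has bottomed. I'll lift and look.

Emit:
carry_out(offset=[[0, 0, -0.02], [0, 0, -0.06], [0, 0, -0.12], [0, 0, -0.18], [0, 0, -0.22], [0, 0, -0.22]], turn=[[0, 0, 0], [0, 0, 0], [0, 0, 0], [0, 0, 0], [0, 0, 0], [0, 0, 0]])

```text
clock: 6.2
tcp_pos: [0.6094, 0.0084, 0.1639]
orientation: [-0.214, 3.128, 0.0]
contact_force: [0.5, 0.5, 0.2]
grip_width: 0.0
```

```bash
python3 go.py .588 .1500 .16; python3 - <<'E'
from h import *
f=imaging.grab_frame("wrist");save(f,"w4.png")
u=np.array([-.136,.991,0]);x=np.array([.991,.136,0])
J=np.array([.6065,.0145,0])+.071*u
for n,p in [("padup",J-.071*u+[0,0,.05]),("paddown",J-.077*u+[0,0,.04]),("plate top +y -x",J+.02*u-.03*x+[0,0,.096])]: print(n,p.round(4),proj(f,p).round(0))
print(r.get_obs()["tcp_pos"])
E
```

```text
6.2 [0.6094 0.0084 0.1639] [0.46 0.52 0.16] 0.0
offset [0.004 0.286 0.008] turn [-0.     0.004  0.   ]
padup [0.6065 0.0145 0.05  ] [326. 196.]
paddown [0.6073 0.0086 0.04  ] [319. 193.]
plate top +y -x [0.5644 0.1006 0.096 ] [467. 172.]
[0.60823722 0.00860282 0.16208228]
```

View pics/w4.png

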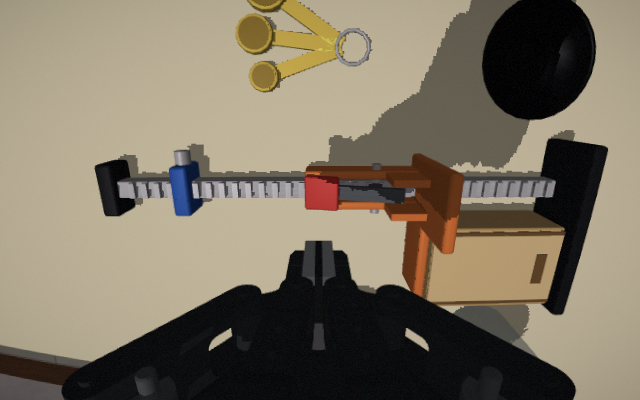

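The wrist view shows the pad centre at (321,193). The fully-down prediction is (319,193) and the up prediction (326,196), so the pad is down. The jaw has not moved. Next I'll go to the box side of the plate.

Emit:
carry_out(offset=[[0, 0.08, 0], [0, 0.17, 0], [0, 0.263, 0], [0, 0.263, 0], [0, 0.263, 0.04], [0, 0.263, 0.08], [0, 0.263, 0.09], [0, 0.263, 0.09]], turn=[[0, 0, 0], [0, 0, 0], [0, 0, 0], [0, 0, 0], [0, 0, 0], [0, 0, 0], [0, 0, 0], [0, 0, 0]])

```text
clock: 7.05
tcp_pos: [0.5882, 0.1384, 0.1142]
orientation: [0.215, -3.131, 0.002]
contact_force: [-0.2, 1.1, 0.7]
grip_width: 0.0002
```

```bash
python3 go.py .590 .139 .08; python3 - <<'E'
from h import *
f=imaging.grab_frame("scene");a=f["pixels"][120:320,180:440,::-1]
cv2.imwrite("pics/s5.png",cv2.resize(a,None,fx=3,fy=3,interpolation=cv2.INTER_CUBIC))
E
```

```text
7.05 [0.5882 0.1384 0.1142] [-0.18  1.12  0.71] 0.0002
offset [-0.004  0.001  0.068] turn [-0.001 -0.002  0.   ]
```

View pics/s5.png

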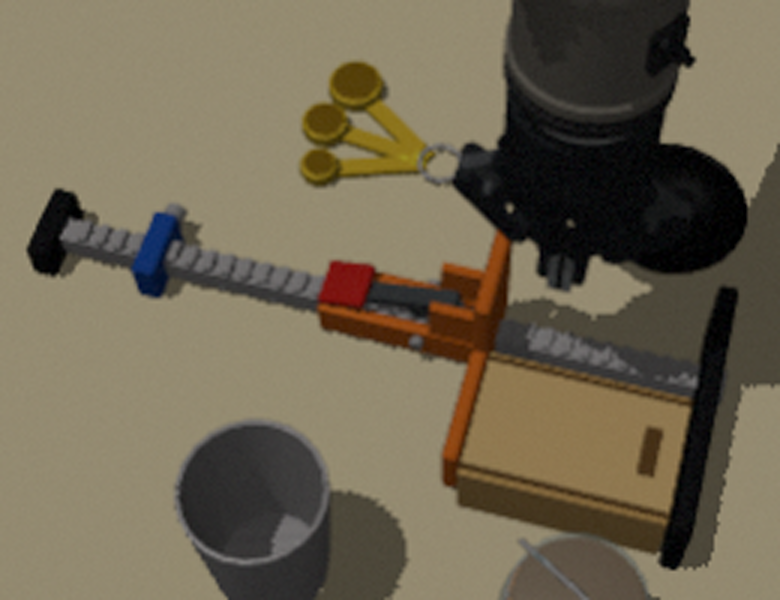

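The fingers are over the bar between plate and fixed jaw, with clear space. I'll lower them and make contact gently.

Emit:
carry_out(offset=[[-0.004, 0, 0.02], [-0.004, 0, 0.04], [-0.004, 0, 0.056], [-0.004, 0, 0.064], [-0.004, 0, 0.064]], turn=[[0, 0, 0], [0, 0, 0], [0, 0, 0], [0, 0, 0], [0, 0, 0]])

```text
clock: 7.6
tcp_pos: [0.5907, 0.1391, 0.0829]
orientation: [0.215, -3.133, 0.001]
contact_force: [-0.2, -0.3, -0.2]
grip_width: -0.0
```

Emit:
carry_out(offset=[[0, -0.01, 0], [0, -0.02, 0], [0, -0.03, 0], [0, -0.04, 0], [0, -0.05, 0], [0, -0.06, 0], [0, -0.07, 0], [0, -0.08, 0]], turn=[[0, 0, 0], [0, 0, 0], [0, 0, 0], [0, 0, 0], [0, 0, 0], [0, 0, 0], [0, 0, 0], [0, 0, 0]])

```text
clock: 8.4
tcp_pos: [0.597, 0.0995, 0.0841]
orientation: [-0.216, 3.134, 0.001]
contact_force: [-0.4, 1.9, 1.7]
grip_width: 0.0
```

The contact force of about 2 N matches the jaw sliding. I'll keep going.

Emit:
carry_out(offset=[[0, -0.016, 0], [0, -0.032, 0], [0, -0.048, 0], [0, -0.064, 0], [0, -0.08, 0], [0, -0.096, 0], [0, -0.112, 0], [0, -0.124, 0]], turn=[[0, 0, 0], [0, 0, 0], [0, 0, 0], [0, 0, 0], [0, 0, 0], [0, 0, 0], [0, 0, 0], [0, 0, 0]])

```text
clock: 9.2
tcp_pos: [0.6054, 0.0372, 0.0838]
orientation: [-0.214, 3.134, -0.0]
contact_force: [1.8, 3.0, 1.6]
grip_width: -0.0001
```

```bash
python3 go.py .6078 .02 .083; python3 - <<'E'
from h import *
f=imaging.grab_frame("scene");a=f["pixels"][120:320,180:440,::-1]
cv2.imwrite("pics/s6.png",cv2.resize(a,None,fx=3,fy=3,interpolation=cv2.INTER_CUBIC))
E
```

```text
9.2 [0.6054 0.0372 0.0838] [1.82 2.96 1.62] -0.0001
offset [ 0.    -0.035  0.002] turn [-0.  0.  0.]
```

View pics/s6.png

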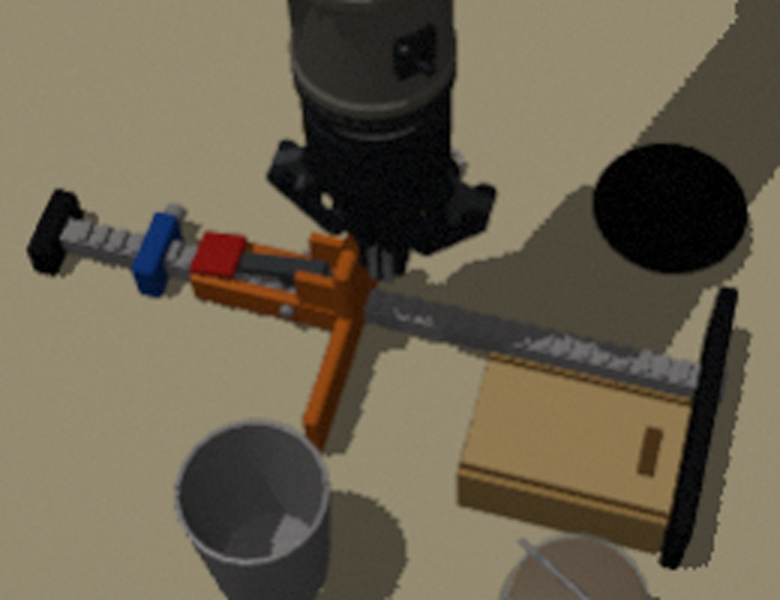

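The jaw is moving: orange carriage end at crop (195,285), collar face about (170,265), box still in place. I estimate 15–20 mm left.

Emit:
carry_out(offset=[[0, -0.006, 0], [0, -0.012, 0], [0, -0.018, 0], [0, -0.024, 0], [0, -0.028, 0], [0, -0.03, 0]], turn=[[0, 0, 0], [0, 0, 0], [0, 0, 0], [0, 0, 0], [0, 0, 0], [0, 0, 0]])

```text
clock: 9.85
tcp_pos: [0.607, 0.023, 0.0837]
orientation: [0.215, -3.134, 0.0]
contact_force: [-0.0, 2.0, 0.2]
grip_width: -0.0
```

Emit:
carry_out(offset=[[0, -0.003, 0], [0, -0.005, 0], [0, -0.005, 0]], turn=[[0, 0, 0], [0, 0, 0], [0, 0, 0]])

```text
clock: 10.15
tcp_pos: [0.6074, 0.0206, 0.0837]
orientation: [0.215, -3.134, 0.0]
contact_force: [-0.3, 1.2, -0.3]
grip_width: -0.0002
```

Emit:
carry_out(offset=[[0, -0.003, 0], [0, -0.006, 0], [0, -0.008, 0], [0, -0.008, 0]], turn=[[0, 0, 0], [0, 0, 0], [0, 0, 0], [0, 0, 0]])

```text
clock: 10.55
tcp_pos: [0.608, 0.0166, 0.0837]
orientation: [0.215, -3.134, 0.0]
contact_force: [-1.7, 0.9, -0.9]
grip_width: -0.0004
```

Emit:
carry_out(offset=[[0, -0.003, 0], [0, -0.006, 0], [0, -0.006, 0]], turn=[[0, 0, 0], [0, 0, 0], [0, 0, 0]])

```text
clock: 10.85
tcp_pos: [0.608, 0.0165, 0.0837]
orientation: [0.218, -3.133, -0.005]
contact_force: [-2.1, 7.3, 1.7]
grip_width: 0.0
```

The jaw has stopped with 7 N on it. One slightly firmer nudge, held, should confirm it.

Emit:
carry_out(offset=[[0, -0.003, 0], [0, -0.004, 0], [0, -0.004, 0]], turn=[[0, 0, 0], [0, 0, 0], [0, 0, 0]])

```text
clock: 11.15
tcp_pos: [0.608, 0.0164, 0.0837]
orientation: [0.22, -3.132, -0.007]
contact_force: [-4.9, 11.2, 2.5]
grip_width: -0.0003
```

```bash
python3 - <<'E'
from h import *
f=imaging.grab_frame("scene");a=f["pixels"][120:320,180:440,::-1]
cv2.imwrite("pics/s7.png",cv2.resize(a,None,fx=3,fy=3,interpolation=cv2.INTER_CUBIC))
print(r.get_obs()["tcp_pos"],r.get_obs()["contact_force"])
E
```

```text
[0.60796961 0.01639571 0.08375034] [-3.57636032 11.54636779  2.52387829]
```

View pics/s7.png

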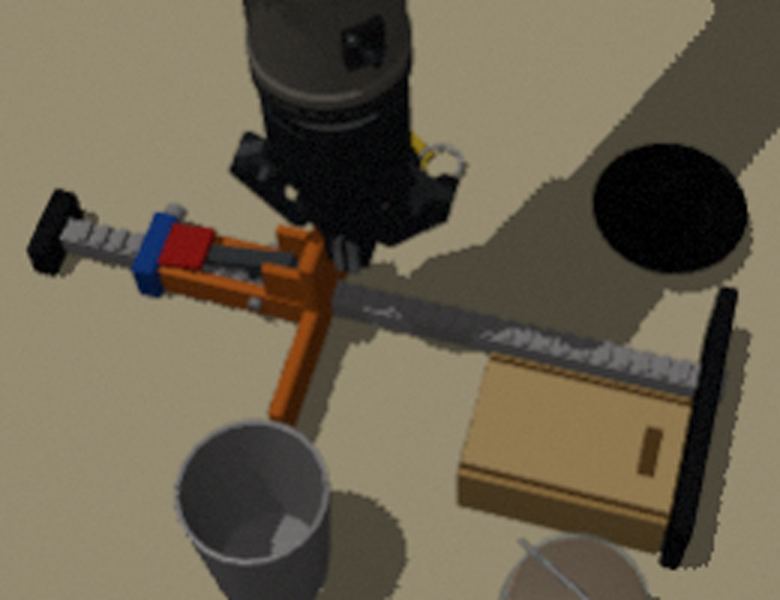

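The carriage end is flush with the blue collar at crop (160,270), and the box and shaker haven't moved. Now I'll back off and rise.

Emit:
carry_out(offset=[[0, 0.015, 0], [0, 0.04, 0], [0, 0.06, 0], [0, 0.06, -0.06], [0, 0.06, -0.14], [0, 0.06, -0.22], [0, 0.06, -0.26], [0, 0.06, -0.26]], turn=[[0, 0, 0], [0, 0, 0], [0, 0, 0], [0, 0, 0], [0, 0, 0], [0, 0, 0], [0, 0, 0], [0, 0, 0]])

```text
clock: 12.0
tcp_pos: [0.607, 0.0419, 0.2177]
orientation: [-0.215, 3.127, 0.001]
contact_force: [0.7, -0.6, -0.3]
grip_width: 0.0001
```

```bash
python3 - <<'E'
from h import *
f=imaging.grab_frame("wrist");save(f,"w8.png"); o=r.get_obs();print(o["clock"],o["tcp_pos"],o["contact_force"])
E
```

```text
12.05 [0.60571464 0.04198557 0.21541228] [-1.00012358 -0.42110699 -0.58822409]
```

View pics/w8.png

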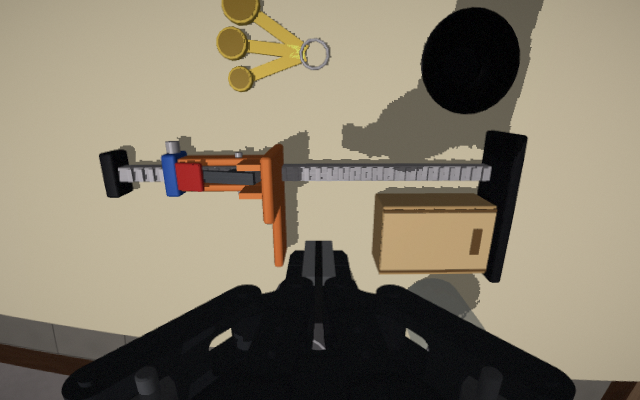

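The jaw sits against the collar at (180,175), the box is in place at (435,235), and the arm is clear.

```bash
python3 -c "
from bench import r
print(r.hand_in())"
```

```text
the job is handed in; nothing more can be done
None
```

The bamboo box is free, and I handed the job in at about 12 s on the robot's clock. With the gripper shut, I pressed the release pad fully down. I then pushed the orange jaw about 100 mm back to the blue collar, backed off and lifted clear.

- **Release pad:** it bottomed at about 20 N, and a wrist picture matched its fully-down position.
- **Jaw:** pushing took about 2–3 N. At the collar it stopped dead with about 12 N on it, and the pictures show it flush with the collar.
- **Bystanders:** in the last pictures the box, shaker, dish and spoons looked unmoved. The jar was only partly in view after the start, and the arm never went near it. I judged these by eye and did not re-measure them.
- **Arm:** it ended clear of everything, with contact force down to about 1 N (sensor noise).

No check failed or disagreed. The hand-in gives no verdict.

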